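# Put the examination lenses back in their graded stand

## Robot

A 7-joint arm with a two-finger parallel gripper is mounted at the origin on a cart in front of the work surface, level with it; the furniture and walls round the work are solid. World frame = base frame: x ahead of the robot, y to its left, z up, the work surface at z = 0. Lengths are in m, angles in rad, forces in N, time in s.
With the tool pointing down it reaches from about 0.4 to 0.875 m from the base axis. Payload 19.3 kg.
Tool frame: the origin (TCP) lies at the very end of the fingers, on their centre line; the grasp point (between the pads) lies 19 mm behind it; z points along the fingers, y is the direction in which the jaws open and shut (so a half turn about z gives the same grasp; the last joint's range is limited). The gripper opens to 85 mm and grips with 20 to 120 N. Pads are 22 mm wide; open, the fingers measure 114 mm over their backs; the gripper's body (76 mm by 85 mm) begins 54 mm behind the grasp point. The pads swing forward as they close: fully open they stand 13 mm farther back than shut.
Start: joints at [-1.185, 0.521, -0.036, 1.599, 0.021, 1.021, -0.113], TCP at [0.275, 0.561, 0.231] pointing down, gripper open.
Joint ranges: [-2.91, 2.91], [-0.3, 2.13], [-1.5, 1.42], [0.17, 2.43], [-1.26, 4.41], [0.16, 1.93], [-2.52, 2.52]. Speed limits (rad/s): [1.89, 1.89, 2.39, 2.39, 3.01, 3.01, 3.01].

## Interface

Orientations are given as [roll, pitch, yaw] about the fixed x, y, z axes, in that order (R = Rz(yaw) Ry(pitch) Rx(roll)).
In Python, from workcell import bot, vision, job_done gives the robot as it stands.
- The arm moves only by the tool arm_command, never from a script. Its arguments are lists of equal length, an entry for each row: "gripper": the finger opening in cm, from 0 to 8.54; "slide": the shift along the tool's x, y, z in cm, a list of three; "turn": the turn, a rotation vector about the tool's x, y, z in degrees, a list of three. A call has 1 to 5 rows; each row is the pose to reach, as a shift and turn from the pose commanded when the call began, along the tool's axes at that moment; what a row does not reach only later rows make up. A row lasts 1/8 s, in which the tool goes at most 62.5 mm and 10.7 degrees, less where a joint would pass 70% of its speed; a pose out of reach is approached as far as the arm can. A call with a gripper value outside its range is refused whole. The fingers move at their own pace and stop on an object; "force" is the grip in N (left out, the last holds). Time passes only in rows, so rows that repeat a pose let the fingers close. It gives the time, the measured TCP pose, the force and the opening at its end, in the units of the state.
- bot.observe(): the state, without advancing time (a new reading comes with each control period).
- vision.grab_frame(name): name is "scene" or "top"; returns the picture (420x560x3 uint8, blue, green, red); there is no depth.
- vision.camera_model(name): a dict with "mtx" (3x3 intrinsics, pixels), "k1" (the pictures are not rectified: a ray, as slopes to the right and down, at radius r is drawn at 1 + k1 r^2 times it, then the intrinsics apply), "T" (4x4, takes a point from camera to world coordinates). Camera axes: x right, y down, z forward; pixel columns grow to the right and rows downward; lengths in m; the calibration is good to about 2 mm. A picture is of the moment at which its call begins. camera_model takes no time and is no camera call.
- job_done(): hands the job in, once; it reports no verdict.
The state is a dict: "clock": time; "qpos": joint angles; "qd": joint speeds; "joint_efforts": joint torques, N m; "position": TCP position; "tool_rot": TCP orientation; "force": force on the tool from outside, world axes, zero at the start; "moment": the same for the moment, N m; "grip_width": finger opening in m.
Only numpy, scipy, OpenCV 4.12 (cv2) and the standard library are available. Lean on these libraries where they do the work, as an engineer would, in place of code of your own. Each camera call takes 0.05 s, during which the arm holds its last target. There are 200 camera calls.

## Task

Put the four hand-held examination lenses away in the stand in order of size: the largest lens in the largest cup and so on down to the smallest in the smallest, each sitting upright and fully home in its own cup. They are glass, so set each one down rather than letting it fall, and leave the penlight and the contact lens case where they lie.

Things in the scene. Friction and masses are not known exactly. Their poses are not given: they have to be found in the camera images.
- lens_1_mid (a point): the largest of four loose hand-held examination lenses: a black knurled ring 56 mm across holding domed clear glass, 22 mm tall in all, standing upright on the worktop. The point is its centre, 11 mm above its underside; z is up along its axis. The straight knurled grip ring (56 mm, grip it here) takes up the top 14 mm; below it a skirt 8 mm tall tapers to 44 mm across at the underside.
- lens_2_mid (a point): the second largest of four loose hand-held examination lenses: a black knurled ring 47 mm across holding domed clear glass, 22 mm tall in all, standing upright on the worktop. The point is its centre, 11 mm above its underside; z is up along its axis. The straight knurled grip ring (47 mm, grip it here) takes up the top 14 mm; below it a skirt 8 mm tall tapers to 35 mm across at the underside.
- lens_3_mid (a point): the second smallest of four loose hand-held examination lenses: a black knurled ring 38 mm across holding domed clear glass, 22 mm tall in all, standing upright on the worktop. The point is its centre, 11 mm above its underside; z is up along its axis. The straight knurled grip ring (38 mm, grip it here) takes up the top 14 mm; below it a skirt 8 mm tall tapers to 26 mm across at the underside.
- lens_4_mid (a point): the smallest of four loose hand-held examination lenses: a black knurled ring 29 mm across holding domed clear glass, 22 mm tall in all, standing upright on the worktop. The point is its centre, 11 mm above its underside; z is up along its axis. The straight knurled grip ring (29 mm, grip it here) takes up the top 14 mm; below it a skirt 8 mm tall tapers to 17 mm across at the underside.
- seat_1: largest of four aluminium cups in a row on the fixed grey lens stand, for the 56 mm lens. Origin: centre of its inner floor, where the lens's underside rests, 10 mm above the worktop. Conical: 7 mm deep, 48 mm wide at the floor, 57 at the rim, 63 outside, so a lens up to 5 mm off slides in. y: along the row to the largest; x: across (close the jaws along x: seated lenses are 16 mm apart)
- seat_2: second largest of four aluminium cups in a row on the fixed grey lens stand, for the 47 mm lens. Origin: centre of its inner floor, where the lens's underside rests, 10 mm above the worktop. Conical: 7 mm deep, 39 mm wide at the floor, 48 at the rim, 54 outside, so a lens up to 5 mm off slides in. y: along the row to the largest; x: across (close the jaws along x: seated lenses are 16 mm apart)
- seat_3: second smallest of four aluminium cups in a row on the fixed grey lens stand, for the 38 mm lens. Origin: centre of its inner floor, where the lens's underside rests, 10 mm above the worktop. Conical: 7 mm deep, 30 mm wide at the floor, 39 at the rim, 45 outside, so a lens up to 5 mm off slides in. y: along the row to the largest; x: across (close the jaws along x: seated lenses are 16 mm apart)
- seat_4: smallest of four aluminium cups in a row on the fixed grey lens stand, for the 29 mm lens. Origin: centre of its inner floor, where the lens's underside rests, 10 mm above the worktop. Conical: 7 mm deep, 21 mm wide at the floor, 30 at the rim, 36 outside, so a lens up to 5 mm off slides in. y: along the row to the largest; x: across (close the jaws along x: seated lenses are 16 mm apart)
- penlight: bystander lying among the lenses: a loose black pen torch with a white end, 17 x 114 x 19 mm, long along its y; origin under its centre
- lens_case: bystander lying among the lenses: a loose contact lens case with two round screw caps, 36 x 72 x 18 mm, long along its y; origin under its centre
Mind the look-alikes: they are no part of the job. Leave any brown or green look-alike of the part that bears lens_3_mid alone.

How it is judged:
By the outcome, as a careful person would: the job done as asked, in the order asked, and still so for the second after the job is handed in, with the robot touching nothing.
It also fails if it takes over 109 s, if anything falls off the work surface, if the arm or the gripper's body presses on something with over 40 N, if the wrist force passes 120 N, or if a joint passes its speed limit or range.

## Working session

There is one attempt and no reset: what is moved stays moved. The work goes in short steps, Python scripts to look and compute and a tool call to move; the robot and the scene stay as the last step left them, time stands still between calls to the robot, and variables do not carry over. Pictures are saved under pics/ and viewed, about 12 in all and at most 16, crops included, and the job is handed in when it is done.

Besides the shell and the picture viewer there is one more tool, called after "Request:" as a command line: name --argument value ..., lists and objects as JSON in quotes. arm_command: Moves the arm, as the interface text tells. Its arguments: {"type":"object","properties":{"gripper":{"type":"array","items":{"type":"number"}},"slide":{"type":"array","items":{"type":"array","items":{"type":"number"}}},"turn":{"type":"array","items":{"type":"array","items":{"type":"number"}}},"force":{"type":"number"}},"required":["gripper","slide","turn"]}

```bash
mkdir -p pics
python3 - <<'E'
from workcell import bot, vision
import cv2
for n in("scene","top"):
    cv2.imwrite(f"pics/{n}0.png",cv2.resize(vision.grab_frame(n),(800,600),interpolation=cv2.INTER_CUBIC))
    print(vision.camera_model(n))
print(bot.observe())
E
```

```text
{'mtx': array([[494.57881319,   0.        , 280.59219471],
       [  0.        , 494.57881319, 209.02699385],
       [  0.        ,   0.        ,   1.        ]]), 'k1': 0.052705501117043495, 'T': array([[-0.94973957, -0.25946567,  0.17513515,  0.37736985],
       [-0.31271114,  0.7606846 , -0.56883274,  0.55171319],
       [ 0.01436996, -0.59500967, -0.80359006,  0.78523667],
       [ 0.        ,  0.        ,  0.        ,  1.        ]])}
{'mtx': array([[424.19091808,   0.        , 273.54029068],
       [  0.        , 424.19091808, 218.83017376],
       [  0.        ,   0.        ,   1.        ]]), 'k1': -0.10157164060796837, 'T': array([[ 0.1294412 , -0.97025476,  0.20457437,  0.35680489],
       [-0.99157746, -0.12756515,  0.02238931, -0.00817263],
       [ 0.00437322, -0.20574944, -0.97859493,  0.87167028],
       [ 0.        ,  0.        ,  0.        ,  1.        ]])}
{'clock': 0.1, 'qpos': array([-1.18519773,  0.52196827, -0.03633655,  1.59991438,  0.02119508,
        1.02106788, -0.11279348]), 'qd': array([ 1.55669010e-05, -1.74359671e-03,  1.00987999e-03, -8.07211471e-04,
       -1.07257319e-03,  2.50646960e-04, -1.51131022e-03]), 'joint_efforts': array([ 3.50495349e-03, -9.28492928e+01,  1.98413908e+00, -3.70522034e+01,
        1.81417912e-02,  5.26213393e-03,  1.01895982e-04]), 'position': array([0.27501301, 0.56093545, 0.23078765]), 'tool_rot': array([-3.14062111e+00,  5.69552944e-05,  2.68579429e+00]), 'force': array([ 0.52407902,  0.68229678, -0.55417376]), 'moment': array([ 0.01802004, -0.00029721, -0.01691166]), 'grip_width': 0.08526172092638867}
```

View pics/top0.png

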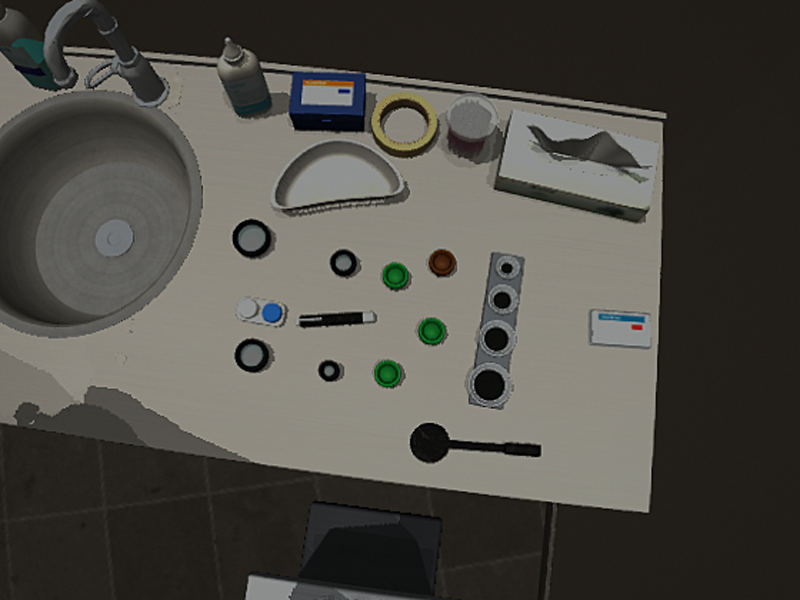

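View pics/scene0.png

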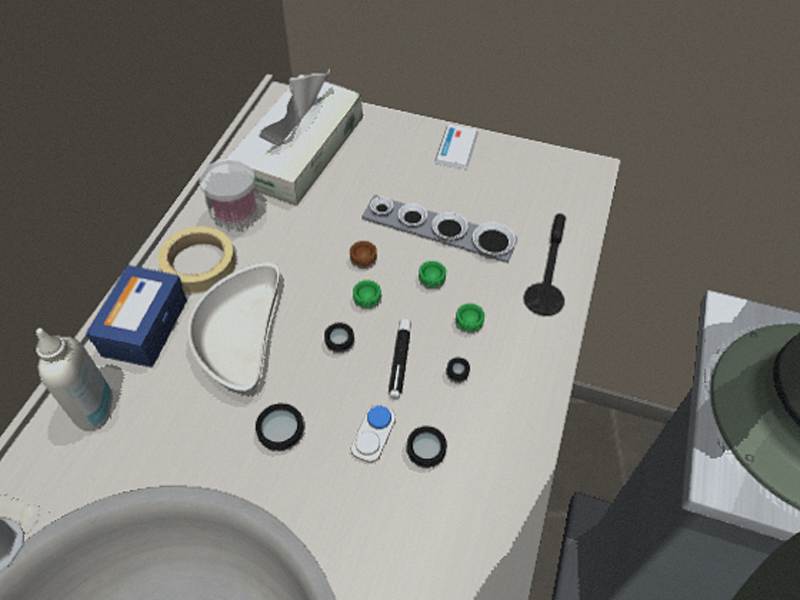

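The top view (800x600) shows four black lenses, at (252,238) the largest, (252,355) the 2nd, (343,263) the 3rd and (329,371) the smallest. The look-alikes are green at (396,275), (431,331) and (388,373), and brown at (441,262). The cups run from smallest at (508,267) to largest at (490,385), with two between at (502,299) and (496,338). The scene view agrees: lenses at (280,427), (427,446), (339,337) and (458,369). lens_3 is the black one, not the green or brown ones. I'll measure it next and confirm with a crop.

```bash
cat > h.py <<'E'
from workcell import bot, vision
import cv2, numpy as np
def ray(n,uv):
    c=vision.camera_model(n); p=cv2.undistortPoints(np.array(uv,float).reshape(-1,1,2),c["mtx"],np.array([c["k1"],0,0,0.]))[:,0]
    return c["T"][:3,3],np.c_[p,np.ones(len(p))]@c["T"][:3,:3].T
def at(n,uv,z):
    o,d=ray(n,uv); return o+d*((z-o[2])/d[:,2])[:,None]
def proj(n,P):
    c=vision.camera_model(n); W=np.linalg.inv(c["T"])
    return cv2.projectPoints(np.array(P,float).reshape(-1,3),cv2.Rodrigues(W[:3,:3])[0],W[:3,3],c["mtx"],np.array([c["k1"],0,0,0.]))[0][:,0]
def blob(im,uv,thr=60,r=28):
    """dark blob nearest uv, holes filled: centre of its contour, ellipse"""
    g=im.max(2); x,y=map(int,uv); x0,y0=max(x-r,0),max(y-r,0)
    m=(g[y0:y+r,x0:x+r]<thr).astype(np.uint8)
    cs=[c for c in cv2.findContours(m,cv2.RETR_EXTERNAL,cv2.CHAIN_APPROX_NONE)[0] if len(c)>12]
    c=min(cs,key=lambda c:np.hypot(*(c[:,0].mean(0)-[x-x0,y-y0])))
    return c[:,0]+[x0,y0]
def circ(n,c,z):
    P=at(n,c,z); (x,y),r=cv2.minEnclosingCircle(P[:,:2].astype(np.float32)); e=cv2.fitEllipse(P[:,:2].astype(np.float32)*1000)
    return np.round([*np.array(e[0])/1000,*np.array(e[1])/1000],4)
E
python3 - <<'E'
from h import *
k=.7
L={"top":[(252,238),(252,355),(343,263),(329,371)],"scene":[(280,427),(427,446),(339,337),(458,369)]}
C={"top":[(490,385),(496,338),(502,299),(507,268)],"scene":[(493,240),(449,229),(412,216),(381,208)]}
t=[]
for n in L:
    im=vision.grab_frame(n)
    for i,u in enumerate(L[n]): print(n,"lens",i+1,circ(n,blob(im,np.array(u)*k),.015))
    for i,u in enumerate(C[n]): print(n,"cup",i+1,circ(n,blob(im,np.array(u)*k,50),.010))
    x,y,w,h={"top":(150,140,230,160),"scene":(170,130,200,200)}[n]
    t.append(cv2.resize(im[y:y+h,x:x+w],(int(420*w/h),420),interpolation=cv2.INTER_CUBIC))
cv2.imwrite("pics/c1.png",cv2.resize(cv2.hconcat(t),(800,int(420*800/sum(a.shape[1] for a in t)))))
E
```

```text
top lens 1 [0.6218 0.2323 0.0546 0.0607]
top lens 2 [0.4486 0.201  0.0461 0.0492]
top lens 3 [0.6013 0.0909 0.0373 0.0407]
top lens 4 [0.4417 0.088  0.0277 0.0299]
top cup 1 [ 0.4517 -0.1403  0.0416  0.0417]
top cup 2 [ 0.5189 -0.1438  0.0325  0.0327]
top cup 3 [ 0.5773 -0.1468  0.023   0.0232]
top cup 4 [ 0.6271 -0.1492  0.0141  0.015 ]
scene lens 1 [0.6234 0.2324 0.0544 0.0594]
scene lens 2 [0.45   0.2011 0.0449 0.0498]
scene lens 3 [0.6026 0.0911 0.0365 0.0429]
scene lens 4 [0.4426 0.0885 0.0273 0.033 ]
scene cup 1 [ 0.4522 -0.1404  0.0377  0.04  ]
scene cup 2 [ 0.52   -0.1441  0.0291  0.0313]
scene cup 3 [ 0.5779 -0.1471  0.0204  0.0225]
scene cup 4 [ 0.6275 -0.1492  0.0099  0.0148]
```

View pics/c1.png

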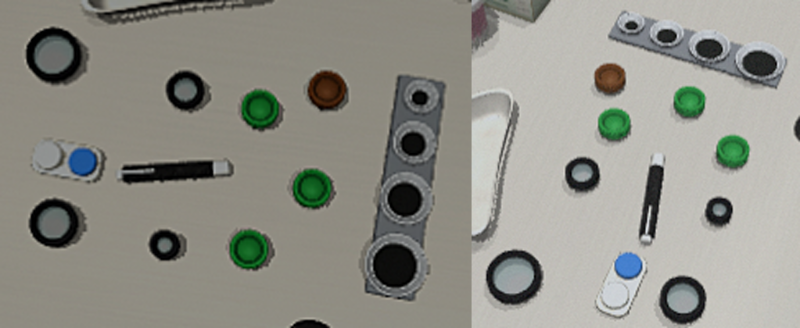

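The crop confirms four black lenses. lens_3 is the 38 mm black one at crop (186,90), and the green and brown caps are the look-alikes. Both cameras agree within 2 mm, and sizes and cup spacing (67.5 mm) match the description. Next I'll work out the moves.

```bash
cat > go.py <<'E'
import sys, numpy as np
from scipy.spatial.transform import Rotation as R
from workcell import bot
s=bot.observe(); t=np.array([float(a) for a in sys.argv[1:4]])
M=R.from_euler("xyz",s["tool_rot"]); T=R.from_euler("xyz",[np.pi,0,3.0909])
print("slide cm",np.round(M.inv().apply(t-s["position"])*100,2),"turn",np.round((M.inv()*T).as_rotvec(degrees=True),1),"pos",s["position"].round(4),"F",s["force"].round(1),"w",s["grip_width"].round(4),"q7",s["qpos"][6].round(2),"t",s["clock"])
E
python3 go.py 0.6226 0.2323 0.10
```

```text
Traceback (most recent call last):
  File "go.py", line 6, in <module>
    print("slide cm",np.round(M.inv().apply(t-s["position"])*100,2),"turn",np.round((M.inv()*T).as_rotvec(degrees=True),1),"pos",s["position"].round(4),"F",s["force"].round(1),"w",s["grip_width"].round(4),"q7",s["qpos"][6].round(2),"t",s["clock"])
                                                                                                                                                                                    ^^^^^^^^^^^^^^^^^^^^^
AttributeError: 'float' object has no attribute 'round'
```

```bash
sed -i 's/s\["grip_width"\].round(4)/round(s["grip_width"],4)/' go.py; python3 go.py 0.6226 0.2323 0.10
```

```text
slide cm [-45.67 -14.21  13.11] turn [ -0.   -0.  -23.2] pos [0.2751 0.561  0.231 ] F [ 0.5 -0.9  0.3] w 0.0854 q7 -0.11 t 0.2
```

Request:
arm_command --gripper '[8.5,8.5,8.5,8.5,8.5]' --slide '[[-5,-1.6,1],[-10.5,-3.3,2],[-16,-5,3],[-21.5,-6.7,4],[-27,-8.4,5]]' --turn '[[0,0,-5],[0,0,-10],[0,0,-15],[0,0,-20],[0,0,-23.2]]'

```text
clock: 0.82
position: [0.4818, 0.3655, 0.181]
tool_rot: [3.142, -0.0, 3.093]
force: [1.2, 0.8, 0.6]
grip_width: 0.0849
```

```bash
python3 go.py 0.6226 0.2323 0.10
```

```text
slide cm [-14.71 -12.62   8.1 ] turn [ 0.  -0.   0.1] pos [0.4818 0.3655 0.181 ] F [1.2 0.8 0.6] w 0.0849 q7 0.72 t 0.825
```

Request:
arm_command --gripper '[8.0,8.0,8.0,8.0,8.0]' --slide '[[-4,-3.4,2],[-8,-6.8,4],[-12,-10.2,6],[-14.7,-12.6,8],[-14.7,-12.6,9]]' --turn '[[0,0,0],[0,0,0],[0,0,0],[0,0,0],[0,0,0]]'

```text
clock: 1.45
position: [0.6223, 0.2301, 0.0897]
tool_rot: [-3.14, -0.001, 3.086]
force: [-0.7, 0.5, 0.4]
grip_width: 0.0799
```

```bash
python3 go.py 0.6226 0.2323 0.005
python3 - <<'E'
from h import *
t=[]
for n in("top","scene"):
    im=vision.grab_frame(n); u=proj(n,[.6226,.2323,.05])[0].astype(int); x,y=max(u[0]-60,0),max(u[1]-60,0)
    t.append(cv2.resize(im[y:y+120,x:x+120],(400,400),interpolation=cv2.INTER_CUBIC))
cv2.imwrite("pics/l1.png",cv2.hconcat(t))
E
```

```text
slide cm [-0.02  0.24  8.47] turn [-0.1 -0.  -0.3] pos [0.6223 0.2301 0.0897] F [-0.7  0.5  0.4] w 0.0799 q7 1.01 t 1.45
```

View pics/l1.png

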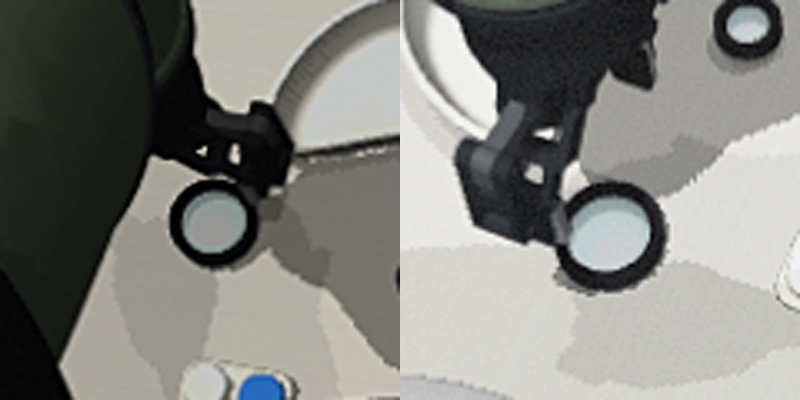

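The left crop (top) shows lens 1 free at (213,223) and the right crop (scene) at (610,237). The open fingers stand above it and clear of the dish. I'll descend.

Request:
arm_command --gripper '[8.0,8.0,8.0,8.0,8.0]' --slide '[[0,0.2,2.5],[0,0.2,5],[0,0.2,7],[0,0.2,8.5],[0,0.2,8.5]]' --turn '[[0,0,-0.3],[0,0,-0.3],[0,0,-0.3],[0,0,-0.3],[0,0,-0.3]]'

```text
clock: 2.17
position: [0.6205, 0.2357, 0.0055]
tool_rot: [-3.141, -0.001, 3.096]
force: [-0.3, 0.3, 0.5]
grip_width: 0.08
```

Request:
arm_command --gripper '[5.2,5.2,5.2,5.2,5.2]' --slide '[[0,0,0],[0,0,0],[0,0,0],[0,0,0],[0,0,0]]' --turn '[[0,0,0],[0,0,0],[0,0,0],[0,0,0],[0,0,0]]' --force 30

```text
clock: 2.8
position: [0.6216, 0.2357, 0.0075]
tool_rot: [3.141, 0.001, 3.096]
force: [-2.0, -0.2, 5.8]
grip_width: 0.0546
```

```bash
python3 go.py 0.452 -0.1403 0.08
```

```text
slide cm [ 15.21 -38.34  -7.29] turn [0.  0.1 0.3] pos [0.6216 0.2357 0.0075] F [-2.  -0.2  5.8] w 0.0546 q7 1.0 t 2.8
```

Closing pushed the tool up by 2 mm with 5.8 N, and the width is under 56 mm. So the tips swing forward past the TCP to the table. I'll open, rise and regrip higher.

Request:
arm_command --gripper '[7.0,7.5,7.5,7.5,7.5]' --slide '[[0,0,0],[0,0,0],[0,0,0],[0,-0.15,-0.6],[0,-0.3,-1.1]]' --turn '[[0,0,0],[0,0,0],[0,0,0],[0,0,0],[0,0,0]]'

```text
clock: 3.42
position: [0.6211, 0.2325, 0.0178]
tool_rot: [3.142, 0.0, 3.096]
force: [0.2, 0.2, 0.9]
grip_width: 0.0752
```

```bash
python3 go.py 0.6226 0.2323 0.016;  python3 - <<'E'
from h import *
t=[]
for n in("top","scene"):
    im=vision.grab_frame(n); u=proj(n,[.6226,.2323,.03])[0].astype(int); x,y=max(u[0]-50,0),max(u[1]-50,0)
    t.append(cv2.resize(im[y:y+100,x:x+100],(400,400),interpolation=cv2.INTER_CUBIC))
cv2.imwrite("pics/l1b.png",cv2.hconcat(t))
E
```

```text
slide cm [-0.15 -0.01  0.18] turn [0.  0.  0.3] pos [0.6211 0.2325 0.0178] F [0.2 0.2 0.9] w 0.0752 q7 1.0 t 3.425
```

View pics/l1b.png

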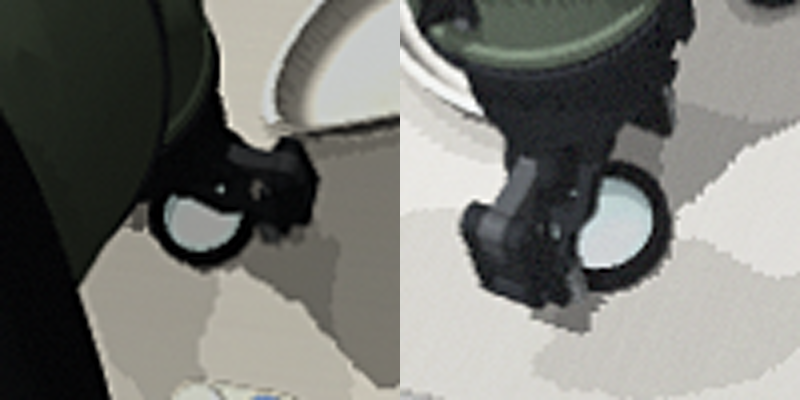

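Lens 1 is still upright between the fingers, centred near (203,215) in the left crop. I'll close here.

Request:
arm_command --gripper '[5.2,5.2,5.2,5.2,5.2]' --slide '[[-0.1,0,0],[-0.1,0,0],[-0.1,0,0],[-0.1,0,0],[-0.1,0,0]]' --turn '[[0,0,0],[0,0,0],[0,0,0],[0,0,0],[0,0,0]]' --force 30

```text
clock: 4.15
position: [0.6227, 0.2338, 0.0183]
tool_rot: [3.14, 0.002, 3.096]
force: [-0.8, 3.1, 12.7]
grip_width: 0.0519
```

```bash
python3 go.py 0.452 -0.1403 0.08
```

```text
slide cm [ 15.35 -38.14  -6.27] turn [0.1 0.1 0.3] pos [0.6227 0.2338 0.0183] F [-0.8  3.1 12.7] w 0.0519 q7 1.01 t 4.15
```

Run:
```python
from h import *
t=[]
for n in("top","scene"):
    im=vision.grab_frame(n); u=proj(n,[.6226,.2323,.02])[0].astype(int); x,y=max(u[0]-35,0),max(u[1]-35,0)
    t.append(cv2.resize(im[y:y+70,x:x+70],(400,400),interpolation=cv2.INTER_CUBIC))
cv2.imwrite("pics/l1c.png",np.clip(cv2.hconcat(t).astype(float)*1.8,0,255).astype(np.uint8))
s=bot.observe();print(s["position"],s["force"],s["moment"],s["grip_width"])
```

```text
[0.62268201 0.23385359 0.01829945] [-1.65372131  2.86376742 11.93415207] [ 0.99072511  0.26961336 -0.00223482] 0.05184363088152946
```

View pics/l1c.png

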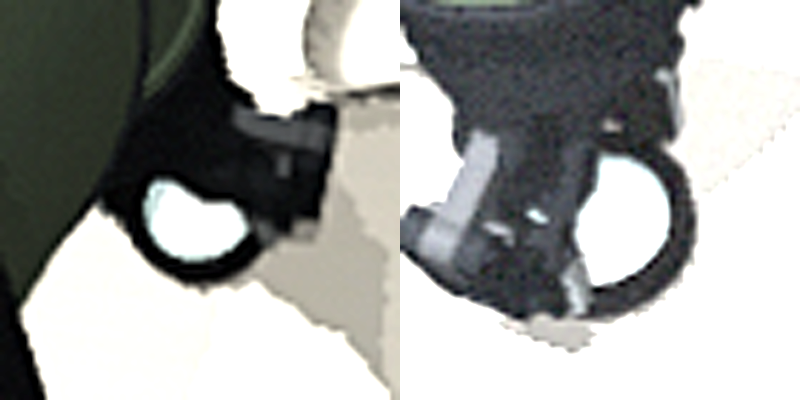

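The lens is level, and the tips are resting on top of its ring. So the tips sit about 4 mm behind the TCP at this width, and the first height was right: the upward force came from the pads dragging down as they closed. I'll open, go down to about 6 mm and grip again.

Request:
arm_command --gripper '[7.5,7.5,7.5,7.5,7.5]' --slide '[[0,0,0],[0,0,0],[0,0,0.3],[0,0,0.8],[0,0,1.1]]' --turn '[[0,0,0],[0,0,0],[0,0,0],[0,0,0],[0,0,0]]'

```text
clock: 4.88
position: [0.6217, 0.2324, 0.0057]
tool_rot: [-3.141, -0.001, 3.096]
force: [-0.1, -0.6, -0.6]
grip_width: 0.0751
```

Request:
arm_command --gripper '[7.5,5.2,5.2,5.2,5.2]' --slide '[[0,0,0],[0,0,0],[0,0,0],[0,0,0],[0,0,0]]' --turn '[[0,0,0],[0,0,0],[0,0,0],[0,0,0],[0,0,0]]'

```text
clock: 5.5
position: [0.622, 0.2326, 0.0067]
tool_rot: [3.141, 0.0, 3.096]
force: [-2.0, -1.4, 6.2]
grip_width: 0.0545
```

Request:
arm_command --gripper '[5.2,5.2,5.2,5.2]' --slide '[[0,0,0],[0,0,0],[0,0,-1],[0,0,-3]]' --turn '[[0,0,0],[0,0,0],[0,0,0],[0,0,0]]'

```text
clock: 6.0
position: [0.6216, 0.2324, 0.0369]
tool_rot: [-3.141, -0.001, 3.096]
force: [1.4, -0.8, -0.0]
grip_width: 0.0549
```

```bash
python3 go.py 0.452 -0.1403 0.08;  python3 - <<'E'
from h import *
t=[]
for n in("top","scene"):
    im=vision.grab_frame(n); u=proj(n,[.6226,.2323,.02])[0].astype(int); x,y=max(u[0]-35,0),max(u[1]-35,0)
    t.append(cv2.resize(im[y:y+70,x:x+70],(400,400),interpolation=cv2.INTER_CUBIC))
cv2.imwrite("pics/l1d.png",np.clip(cv2.hconcat(t).astype(float)*1.5,0,255).astype(np.uint8))
E
```

```text
slide cm [ 15.25 -38.01  -4.28] turn [-0.  -0.1  0.3] pos [0.6216 0.2324 0.0369] F [ 1.4 -0.8 -0. ] w 0.0549 q7 1.01 t 6.0
```

View pics/l1d.png

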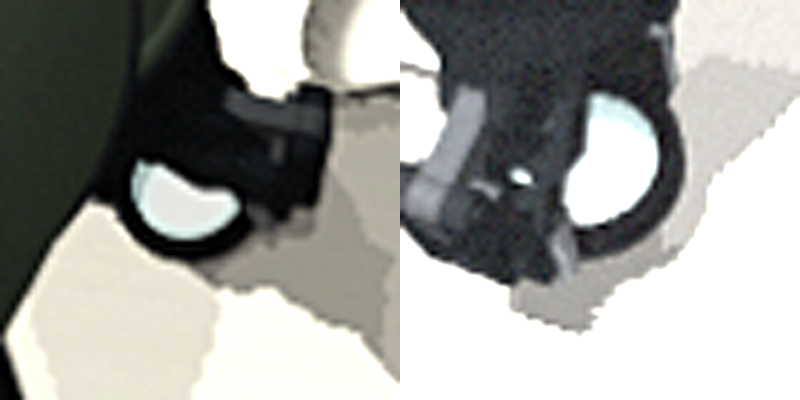

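Lens 1 is held level and off the table: its shadow is detached, and it moved up with the tool to around (190,205) in the left crop. Next I'll carry it to cup 1.

Request:
arm_command --gripper '[5.2,5.2,5.2,5.2,5.2]' --slide '[[1,-3,-3],[3.5,-8.8,-4.5],[5.7,-14.3,-4.5],[7.9,-19.8,-4.5],[10.1,-25.3,-4.5]]' --turn '[[0,0,0.3],[0,0,0.3],[0,0,0.3],[0,0,0.3],[0,0,0.3]]'

```text
clock: 6.72
position: [0.5088, -0.0172, 0.082]
tool_rot: [-3.141, 0.001, 3.091]
force: [1.6, -0.6, -0.7]
grip_width: 0.0545
```

Request:
arm_command --gripper '[5.2,5.2,5.2,5.2,5.2]' --slide '[[2.1,-5.3,0],[4.2,-10.6,0],[5.1,-12.7,0],[5.1,-12.7,0],[5.1,-12.7,0]]' --turn '[[0,0,0],[0,0,0],[0,0,0],[0,0,0],[0,0,0]]'

```text
clock: 7.35
position: [0.4527, -0.1393, 0.0816]
tool_rot: [3.141, 0.001, 3.091]
force: [-0.4, 0.6, -0.0]
grip_width: 0.0544
```

```bash
python3 go.py 0.452 -0.1403 0.0165
```

```text
slide cm [ 0.07 -0.11  6.51] turn [0. 0. 0.] pos [ 0.4527 -0.1393  0.0816] F [-0.4  0.6 -0. ] w 0.0544 q7 1.57 t 7.35
```

Request:
arm_command --gripper '[5.2,5.2,5.2,5.2,5.2]' --slide '[[0.1,-0.1,2.5],[0.1,-0.1,4.5],[0.1,-0.1,5.5],[0.1,-0.1,6.2],[0.1,-0.1,6.5]]' --turn '[[0,0,0],[0,0,0],[0,0,0],[0,0,0],[0,0,0]]'

```text
clock: 7.98
position: [0.4513, -0.1406, 0.0164]
tool_rot: [-3.142, 0.0, 3.091]
force: [-8.6, 5.6, 47.0]
grip_width: 0.0543
```

Request:
arm_command --gripper '[5.2,5.2]' --slide '[[0,0,0],[0,0,0]]' --turn '[[0,0,0],[0,0,0]]'

```text
clock: 8.22
position: [0.4514, -0.1408, 0.0167]
tool_rot: [-3.141, 0.001, 3.091]
force: [0.2, 0.9, 2.4]
grip_width: 0.0544
```

Seated, with a residual of 2.4 N. I'll release and back off upward.

Request:
arm_command --gripper '[7.2,7.2,7.2,7.2,7.2]' --slide '[[0,0,0],[0,0,0],[0,0,0],[0,0,-2.5],[0,0,-6.5]]' --turn '[[0,0,0],[0,0,0],[0,0,0],[0,0,0],[0,0,0]]'

```text
clock: 8.85
position: [0.4503, -0.1406, 0.0813]
tool_rot: [3.141, -0.002, 3.091]
force: [-0.4, -0.4, 0.3]
grip_width: 0.072
```

```bash
python3 go.py 0.4493 0.2010 0.08
```

```text
slide cm [ 1.83 34.11  0.15] turn [ 0.  -0.1 -0. ] pos [ 0.4503 -0.1406  0.0813] F [-0.4 -0.4  0.3] w 0.072 q7 1.58 t 8.85
```

Request:
arm_command --gripper '[7.0,7.0,7.0,7.0,7.0]' --slide '[[0.3,5.8,0],[0.6,11.6,0],[0.9,17.4,0],[1.2,23.2,0],[1.5,29,0]]' --turn '[[0,0,0],[0,0,0],[0,0,0],[0,0,0],[0,0,0]]'

```text
clock: 9.48
position: [0.4506, 0.1515, 0.0814]
tool_rot: [-3.142, 0.0, 3.091]
force: [1.0, 0.1, 0.0]
grip_width: 0.0696
```

Request:
arm_command --gripper '[7.0,7.0,7.0]' --slide '[[0.3,5.1,0],[0.3,5.1,0],[0.3,5.1,2]]' --turn '[[0,0,0],[0,0,0],[0,0,0]]'

```text
clock: 9.85
position: [0.451, 0.2009, 0.0618]
tool_rot: [3.141, 0.002, 3.091]
force: [0.2, 0.3, -0.9]
grip_width: 0.0699
```

```bash
python3 go.py 0.4493 0.2010 0.0065;  python3 - <<'E'
from h import *
t=[]
for n,P in(("top",[.48,-.14,.02]),("scene",[.48,-.14,.02]),("top",[.4493,.201,.03]),("scene",[.4493,.201,.03])):
    im=vision.grab_frame(n); u=proj(n,P)[0].astype(int); x,y=max(u[0]-40,0),max(u[1]-40,0)
    t.append(cv2.resize(im[y:y+80,x:x+80],(300,300),interpolation=cv2.INTER_CUBIC))
cv2.imwrite("pics/l2.png",cv2.vconcat([cv2.hconcat(t[:2]),cv2.hconcat(t[2:])]))
E
```

```text
slide cm [ 0.18 -0.    5.53] turn [0.  0.1 0. ] pos [0.451  0.2009 0.0618] F [ 0.2  0.3 -0.9] w 0.0699 q7 0.9 t 9.85
```

View pics/l2.png

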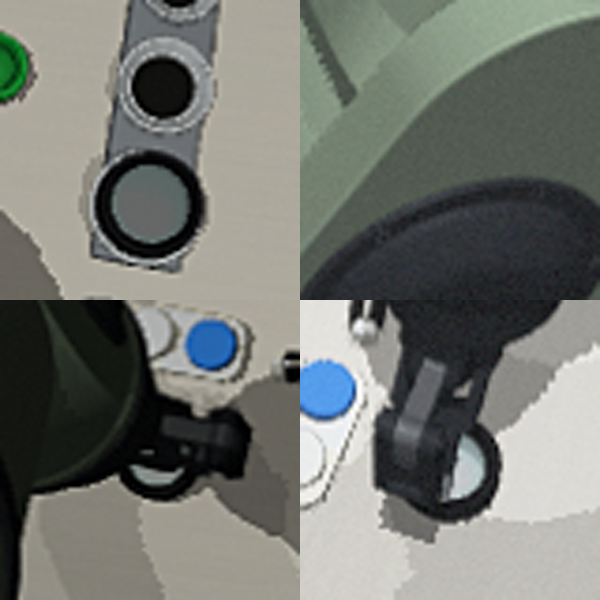

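Lens 1 sits centred in cup 1 (top-left crop, 150,203). Lens 2 is under the fingers at about (160,475) in the bottom-left crop. I'll check the clearance to the case, then descend.

```bash
python3 -c "
from h import *
print(at('top',np.array([(240,322),(262,328),(284,328)])*.7,.008).round(3))"
```

```text
[[0.495 0.228 0.008]
 [0.49  0.194 0.008]
 [0.495 0.162 0.008]]
```

Request:
arm_command --gripper '[6.6,6.6,6.6,6.6,6.6]' --slide '[[0.1,0,2],[0.1,0,3],[0.1,0,3],[0.1,0,3],[0.1,0,3]]' --turn '[[0,0,0],[0,0,0],[0,0,0],[0,0,0],[0,0,0]]'

```text
clock: 10.68
position: [0.4497, 0.2008, 0.0318]
tool_rot: [3.141, 0.001, 3.091]
force: [-0.3, -0.7, 0.6]
grip_width: 0.066
```

Request:
arm_command --gripper '[6.6,6.6,4.3,4.3,4.3]' --slide '[[0,0,1.5],[0,0,2.5],[0,0,2.5],[0,0,2.5],[0,0,2.5]]' --turn '[[0,0,0],[0,0,0],[0,0,0],[0,0,0],[0,0,0]]'

```text
clock: 11.3
position: [0.4495, 0.2008, 0.0065]
tool_rot: [3.141, 0.0, 3.091]
force: [0.1, -1.0, -1.0]
grip_width: 0.0456
```

Request:
arm_command --gripper '[4.3,4.3]' --slide '[[0,0,0],[0,0,0]]' --turn '[[0,0,0],[0,0,0]]'

```text
clock: 11.55
position: [0.4495, 0.2007, 0.0064]
tool_rot: [3.141, 0.0, 3.091]
force: [0.8, 0.9, -0.8]
grip_width: 0.0455
```

Request:
arm_command --gripper '[4.3,4.3,4.3,4.3]' --slide '[[0,0,-1],[0,0,-4],[0,0,-8],[0,0,-8]]' --turn '[[0,0,0],[0,0,0],[0,0,0],[0,0,0]]'

```text
clock: 12.05
position: [0.4508, 0.2013, 0.0893]
tool_rot: [3.139, 0.004, 3.09]
force: [-0.9, 0.4, -1.2]
grip_width: 0.0458
```

```bash
python3 go.py 0.5194 -0.1439 0.085
```

```text
slide cm [ -8.62 -34.13   0.38] turn [ 0.1  0.2 -0. ] pos [0.4508 0.2013 0.0893] F [-0.9  0.4 -1.2] w 0.0458 q7 0.9 t 12.05
```

Request:
arm_command --gripper '[4.3,4.3,4.3,4.3,4.3]' --slide '[[-1.4,-5.5,0],[-2.8,-11,0],[-4.2,-16.5,0],[-5.6,-22,0],[-7,-27.5,0]]' --turn '[[0,0,0],[0,0,0],[0,0,0],[0,0,0],[0,0,0]]'

```text
clock: 12.68
position: [0.5052, -0.0793, 0.0862]
tool_rot: [3.142, -0.0, 3.091]
force: [1.5, 0.6, -0.4]
grip_width: 0.046
```

Request:
arm_command --gripper '[4.3,4.3,4.3,4.3]' --slide '[[-1.2,-4.5,0],[-1.7,-6.6,0],[-1.7,-6.6,3],[-1.7,-6.6,5]]' --turn '[[0,0,0],[0,0,0],[0,0,0],[0,0,0]]'

```text
clock: 13.18
position: [0.5184, -0.1445, 0.0352]
tool_rot: [3.141, -0.001, 3.09]
force: [0.5, 0.5, -1.3]
grip_width: 0.0454
```

```bash
python3 go.py 0.5194 -0.1439 0.0165
```

```text
slide cm [-0.1   0.07  1.87] turn [ 0.  -0.1 -0.1] pos [ 0.5184 -0.1445  0.0352] F [ 0.5  0.5 -1.3] w 0.0454 q7 1.56 t 13.175
```

Request:
arm_command --gripper '[4.3,4.3,4.3,4.3,4.3]' --slide '[[0,0,0.8],[0,0,1.2],[0,0,1.5],[0,0,1.7],[0,0,1.8]]' --turn '[[0,0,0],[0,0,0],[0,0,0],[0,0,0],[0,0,0]]'

```text
clock: 13.8
position: [0.5191, -0.1443, 0.0185]
tool_rot: [-3.142, 0.0, 3.091]
force: [-0.4, -0.5, -0.1]
grip_width: 0.0459
```

Request:
arm_command --gripper '[4.3,4.3,4.3]' --slide '[[0,0,0.05],[0,0,0.1],[0,0,0.1]]' --turn '[[0,0,0],[0,0,0],[0,0,0]]'

```text
clock: 14.18
position: [0.519, -0.1442, 0.0173]
tool_rot: [-3.142, -0.0, 3.091]
force: [-0.9, -0.0, -0.7]
grip_width: 0.0459
```

Request:
arm_command --gripper '[4.3,4.3,4.3]' --slide '[[0,0,0.04],[0,0,0.08],[0,0,0.08]]' --turn '[[0,0,0],[0,0,0],[0,0,0]]'

```text
clock: 14.55
position: [0.5189, -0.1442, 0.0165]
tool_rot: [-3.142, -0.0, 3.091]
force: [-0.4, 0.1, 0.1]
grip_width: 0.0458
```

Request:
arm_command --gripper '[6.4,6.4,6.4,6.4,6.4]' --slide '[[0,0,0],[0,0,0],[0,0,0],[0,0,-2.5],[0,0,-6.5]]' --turn '[[0,0,0],[0,0,0],[0,0,0],[0,0,0],[0,0,0]]'

```text
clock: 15.18
position: [0.5182, -0.144, 0.0815]
tool_rot: [3.141, -0.002, 3.091]
force: [-0.1, -0.0, 0.6]
grip_width: 0.0643
```

```bash
python3 go.py 0.6019 0.0910 0.08
```

```text
slide cm [-7.17 23.9   0.14] turn [ 0.  -0.1 -0. ] pos [ 0.5182 -0.144   0.0815] F [-0.1 -0.   0.6] w 0.0643 q7 1.58 t 15.175
```

Request:
arm_command --gripper '[5.6,5.6,5.6,5.6,5.6]' --slide '[[-1.7,5.7,0],[-3.4,11.4,0],[-5.1,17.1,0],[-6.8,22.8,0],[-7.1,23.9,0]]' --turn '[[0,0,0],[0,0,0],[0,0,0],[0,0,0],[0,0,0]]'

```text
clock: 15.8
position: [0.6024, 0.0958, 0.0814]
tool_rot: [3.14, 0.0, 3.096]
force: [-1.0, 0.1, -0.3]
grip_width: 0.0561
```

Request:
arm_command --gripper '[5.6,5.6,5.6]' --slide '[[0,0,0],[0,0,2],[0,0,2.5]]' --turn '[[0,0,0],[0,0,0],[0,0,0]]'

```text
clock: 16.18
position: [0.601, 0.089, 0.0549]
tool_rot: [-3.141, -0.002, 3.089]
force: [0.8, -0.6, -0.3]
grip_width: 0.056
```

```bash
python3 go.py 0.6019 0.0910 0.0075;  python3 - <<'E'
from h import *
t=[]
for n,P in(("top",[.52,-.14,.02]),("scene",[.52,-.14,.02]),("top",[.602,.091,.03]),("scene",[.602,.091,.03])):
    im=vision.grab_frame(n); u=proj(n,P)[0].astype(int); x,y=max(u[0]-40,0),max(u[1]-40,0)
    t.append(cv2.resize(im[y:y+80,x:x+80],(300,300),interpolation=cv2.INTER_CUBIC))
cv2.imwrite("pics/l3.png",cv2.vconcat([cv2.hconcat(t[:2]),cv2.hconcat(t[2:])]))
E
```

```text
slide cm [-0.09  0.21  4.73] turn [-0.1 -0.1 -0.1] pos [0.601  0.089  0.0549] F [ 0.8 -0.6 -0.3] w 0.056 q7 1.19 t 16.175
```

View pics/l3.png

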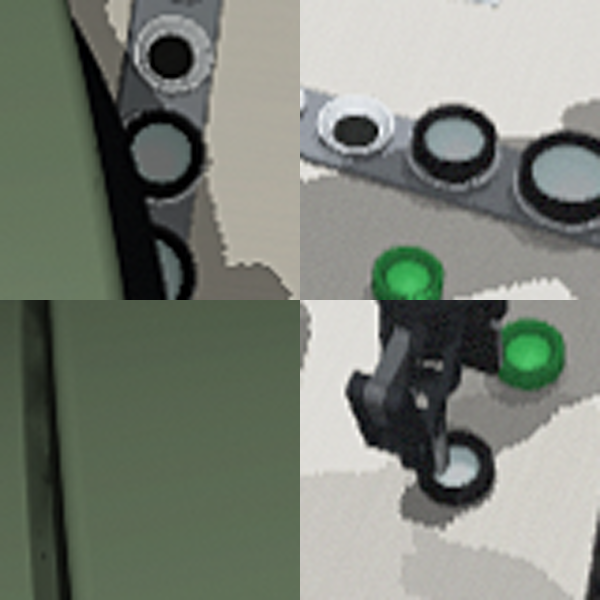

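Lenses 1 and 2 sit level in their cups (top-right crop, at (568,172) and (455,140)). Black lens 3, at (458,470) in the bottom-right crop, is below the fingers, with the green cap to the side.

Request:
arm_command --gripper '[5.6,5.6,5.6]' --slide '[[0,0,0.5],[0,0,1.5],[0,0,1.5]]' --turn '[[0,0,0],[0,0,0],[0,0,0]]'

```text
clock: 16.75
position: [0.6015, 0.0908, 0.0405]
tool_rot: [-3.141, -0.001, 3.091]
force: [-0.1, 0.1, -1.0]
grip_width: 0.0558
```

```bash
python3 go.py 0.6019 0.0910 0.0075
```

```text
slide cm [-0.05  0.02  3.3 ] turn [-0.  -0.1 -0. ] pos [0.6015 0.0908 0.0405] F [-0.1  0.1 -1. ] w 0.0558 q7 1.19 t 16.75
```

Request:
arm_command --gripper '[5.6,5.6,5.6,3.4,3.4]' --slide '[[0,0,1.5],[0,0,2.8],[0,0,3.3],[0,0,3.3],[0,0,3.3]]' --turn '[[0,0,0],[0,0,0],[0,0,0],[0,0,0],[0,0,0]]'

```text
clock: 17.38
position: [0.6022, 0.0909, 0.0088]
tool_rot: [3.142, 0.0, 3.091]
force: [0.2, -0.5, -1.4]
grip_width: 0.0363
```

Request:
arm_command --gripper '[3.4,3.4,3.4]' --slide '[[0,0,0],[0,0,0],[0,0,0]]' --turn '[[0,0,0],[0,0,0],[0,0,0]]'

```text
clock: 17.75
position: [0.6021, 0.0908, 0.0086]
tool_rot: [3.142, 0.0, 3.091]
force: [-0.5, 0.1, 0.3]
grip_width: 0.0367
```

Request:
arm_command --gripper '[3.4,3.4,3.4,3.4]' --slide '[[0,0,-1],[0,0,-4],[0,0,-8],[0,0,-8]]' --turn '[[0,0,0],[0,0,0],[0,0,0],[0,0,0]]'

```text
clock: 18.25
position: [0.6038, 0.0911, 0.092]
tool_rot: [3.14, 0.005, 3.09]
force: [0.8, -0.7, -1.2]
grip_width: 0.0367
```

```bash
python3 go.py 0.5776 -0.1470 0.085
```

```text
slide cm [  1.4  -23.91   0.66] turn [ 0.1  0.3 -0. ] pos [0.6038 0.0911 0.092 ] F [ 0.8 -0.7 -1.2] w 0.0367 q7 1.2 t 18.25
```

Request:
arm_command --gripper '[3.4,3.4,3.4,3.4,3.4]' --slide '[[0.3,-5.5,0],[0.6,-11,0],[0.9,-16.5,0],[1.1,-21.5,0],[1.2,-23.9,0]]' --turn '[[0,0,0],[0,0,0],[0,0,0],[0,0,0],[0,0,0]]'

```text
clock: 18.88
position: [0.5769, -0.1506, 0.0882]
tool_rot: [-3.141, -0.001, 3.088]
force: [0.9, 0.7, 0.4]
grip_width: 0.0365
```

Request:
arm_command --gripper '[3.4,3.4,3.4,3.4]' --slide '[[0,0,0],[0,0,2.5],[0,0,5],[0,0,5]]' --turn '[[0,0,0],[0,0,0],[0,0,0],[0,0,0]]'

```text
clock: 19.38
position: [0.5769, -0.1458, 0.037]
tool_rot: [3.141, -0.003, 3.092]
force: [0.5, -0.4, 0.5]
grip_width: 0.0365
```

```bash
python3 go.py 0.5776 -0.1470 0.0186
```

```text
slide cm [-0.08 -0.12  1.84] turn [ 0.  -0.2  0.1] pos [ 0.5769 -0.1458  0.037 ] F [ 0.5 -0.4  0.5] w 0.0365 q7 1.57 t 19.375
```

Request:
arm_command --gripper '[3.4,3.4,3.4,3.4,3.4]' --slide '[[0,0,0.8],[0,0,1.3],[0,0,1.6],[0,0,1.8],[0,0,1.8]]' --turn '[[0,0,0],[0,0,0],[0,0,0],[0,0,0],[0,0,0]]'

```text
clock: 20.0
position: [0.5779, -0.1473, 0.0205]
tool_rot: [-3.142, 0.0, 3.091]
force: [0.8, 0.3, -0.1]
grip_width: 0.0366
```

Request:
arm_command --gripper '[3.4,3.4,3.4,3.4,3.4]' --slide '[[0,0,0.05],[0,0,0.1],[0,0,0.15],[0,0,0.2],[0,0,0.2]]' --turn '[[0,0,0],[0,0,0],[0,0,0],[0,0,0],[0,0,0]]'

```text
clock: 20.62
position: [0.5778, -0.1472, 0.0185]
tool_rot: [-3.142, -0.0, 3.091]
force: [-0.2, -0.8, 0.1]
grip_width: 0.0361
```

Request:
arm_command --gripper '[5.4,5.4,5.4,5.4,5.4]' --slide '[[0,0,0],[0,0,0],[0,0,0],[0,0,-2.5],[0,0,-6.5]]' --turn '[[0,0,0],[0,0,0],[0,0,0],[0,0,0],[0,0,0]]'

```text
clock: 21.25
position: [0.5772, -0.147, 0.0834]
tool_rot: [3.141, -0.002, 3.091]
force: [-1.0, -0.8, 0.7]
grip_width: 0.054
```

```bash
python3 go.py 0.4421 0.0882 0.08
```

```text
slide cm [14.68 22.81  0.38] turn [ 0.  -0.1 -0. ] pos [ 0.5772 -0.147   0.0834] F [-1.  -0.8  0.7] w 0.054 q7 1.58 t 21.25
```

Now lens 4, with the opening narrowed to about 46 mm.

Request:
arm_command --gripper '[4.8,4.7,4.7,4.7,4.7]' --slide '[[3,4.7,0],[6,9.4,0],[9,14.1,0],[12,18.8,0],[14.7,22.8,0]]' --turn '[[0,0,0],[0,0,0],[0,0,0],[0,0,0],[0,0,0]]'

```text
clock: 21.88
position: [0.4417, 0.0896, 0.0837]
tool_rot: [3.141, 0.0, 3.091]
force: [0.8, 0.6, 0.1]
grip_width: 0.047
```

Request:
arm_command --gripper '[4.7,4.7,4.7,4.7]' --slide '[[0,0,0],[0,0,2],[0,0,4],[0,0,4]]' --turn '[[0,0,0],[0,0,0],[0,0,0],[0,0,0]]'

```text
clock: 22.38
position: [0.4423, 0.0872, 0.0427]
tool_rot: [-3.141, -0.002, 3.09]
force: [-0.0, -0.6, 0.3]
grip_width: 0.0473
```

```bash
python3 go.py 0.4421 0.0882 0.0085;  python3 - <<'E'
from h import *
t=[]
for n,P in(("top",[.54,-.14,.02]),("scene",[.54,-.14,.02]),("top",[.442,.088,.03]),("scene",[.442,.088,.03])):
    im=vision.grab_frame(n); u=proj(n,P)[0].astype(int); x,y=max(u[0]-40,0),max(u[1]-40,0)
    t.append(cv2.resize(im[y:y+80,x:x+80],(300,300),interpolation=cv2.INTER_CUBIC))
cv2.imwrite("pics/l4.png",cv2.vconcat([cv2.hconcat(t[:2]),cv2.hconcat(t[2:])]))
E
```

```text
slide cm [0.02 0.1  3.42] turn [-0.1 -0.1 -0. ] pos [0.4423 0.0872 0.0427] F [-0.  -0.6  0.3] w 0.0473 q7 1.08 t 22.375
```

View pics/l4.png

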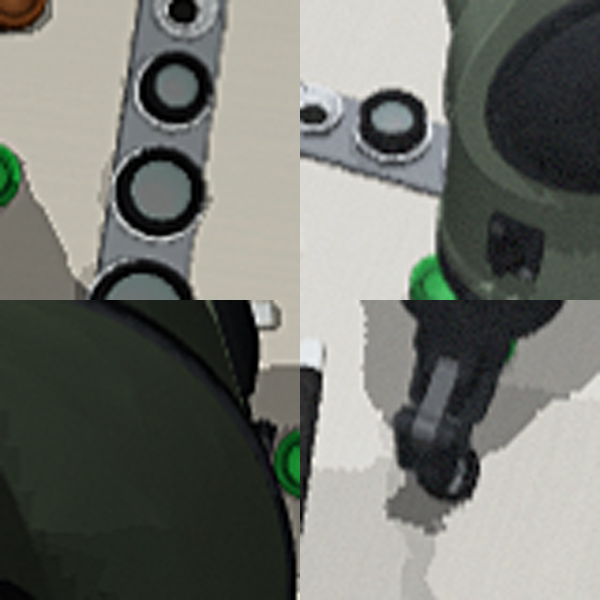

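Lens 3 is level in cup 3 (top-right crop, 392,122). Lens 4 is between the fingers at (450,475) in the bottom-right crop. I'll descend and grip.

Request:
arm_command --gripper '[4.7,4.7,4.7,4.7,2.5]' --slide '[[0,0,1],[0,0,2.3],[0,0,3.4],[0,0,3.4],[0,0,3.4]]' --turn '[[0,0,0],[0,0,0],[0,0,0],[0,0,0],[0,0,0]]'

```text
clock: 23.2
position: [0.4426, 0.088, 0.0095]
tool_rot: [-3.141, -0.0, 3.091]
force: [0.3, -0.6, 0.2]
grip_width: 0.0297
```

Request:
arm_command --gripper '[2.5,2.5,2.5,2.5]' --slide '[[0,0,0],[0,0,0],[0,0,0],[0,0,0]]' --turn '[[0,0,0],[0,0,0],[0,0,0],[0,0,0]]'

```text
clock: 23.7
position: [0.4429, 0.088, 0.0097]
tool_rot: [3.141, 0.0, 3.091]
force: [0.5, 0.6, 3.8]
grip_width: 0.0273
```

Request:
arm_command --gripper '[2.5,2.5,2.5,2.5]' --slide '[[0,0,-1],[0,0,-4],[0,0,-8],[0,0,-8]]' --turn '[[0,0,0],[0,0,0],[0,0,0],[0,0,0]]'

```text
clock: 24.2
position: [0.4439, 0.0882, 0.0923]
tool_rot: [3.14, 0.004, 3.09]
force: [0.1, 0.5, -0.8]
grip_width: 0.0271
```

```bash
python3 go.py 0.6273 -0.1492 0.085
```

```text
slide cm [-19.52 -22.77   0.78] turn [ 0.1  0.2 -0. ] pos [0.4439 0.0882 0.0923] F [ 0.1  0.5 -0.8] w 0.0271 q7 1.1 t 24.2
```

Request:
arm_command --gripper '[2.5,2.5,2.5,2.5,2.5]' --slide '[[-3.5,-4.1,0],[-7,-8.2,0],[-11,-12.7,0],[-15,-17.3,0],[-18.5,-21.4,0]]' --turn '[[0,0,0],[0,0,0],[0,0,0],[0,0,0],[0,0,0]]'

```text
clock: 24.82
position: [0.6172, -0.1373, 0.0892]
tool_rot: [-3.142, -0.001, 3.09]
force: [-0.1, 1.3, -0.3]
grip_width: 0.0273
```

Request:
arm_command --gripper '[2.5,2.5,2.5,2.5,2.5]' --slide '[[-1.1,-1.4,0],[-1.1,-1.4,0],[-1.1,-1.4,2.5],[-1.1,-1.4,5],[-1.1,-1.4,5]]' --turn '[[0,0,0],[0,0,0],[0,0,0],[0,0,0],[0,0,0]]'

```text
clock: 25.45
position: [0.6252, -0.1482, 0.038]
tool_rot: [3.141, -0.004, 3.092]
force: [1.5, 0.3, 0.9]
grip_width: 0.0275
```

```bash
python3 go.py 0.6273 -0.1492 0.0195
```

```text
slide cm [-0.22 -0.09  1.85] turn [ 0.  -0.2  0.1] pos [ 0.6252 -0.1482  0.038 ] F [1.5 0.3 0.9] w 0.0275 q7 1.57 t 25.45
```

Request:
arm_command --gripper '[2.5,2.5,2.5,2.5,2.5]' --slide '[[-0.1,0,0.8],[-0.1,0,1.2],[-0.1,0,1.5],[-0.1,0,1.7],[-0.1,0,1.7]]' --turn '[[0,0,0],[0,0,0],[0,0,0],[0,0,0],[0,0,0]]'

```text
clock: 26.08
position: [0.6278, -0.1498, 0.0225]
tool_rot: [3.142, -0.0, 3.091]
force: [-0.4, -1.0, 0.1]
grip_width: 0.0273
```

```bash
python3 go.py 0.6273 -0.1492 0.0195
```

```text
slide cm [0.05 0.06 0.3 ] turn [ 0. -0. -0.] pos [ 0.6278 -0.1498  0.0225] F [-0.4 -1.   0.1] w 0.0273 q7 1.57 t 26.075
```

Request:
arm_command --gripper '[2.5,2.5,2.5,2.5,2.5]' --slide '[[0.05,0.05,0.1],[0.05,0.05,0.18],[0.05,0.05,0.23],[0.05,0.05,0.27],[0.05,0.05,0.27]]' --turn '[[0,0,0],[0,0,0],[0,0,0],[0,0,0],[0,0,0]]'

```text
clock: 26.7
position: [0.6273, -0.1493, 0.0198]
tool_rot: [-3.142, 0.0, 3.091]
force: [-0.0, 0.3, 1.1]
grip_width: 0.0274
```

Request:
arm_command --gripper '[4.4,4.4,4.4,4.4,4.4]' --slide '[[0,0,0.02],[0,0,0.02],[0,0,0.02],[0,0,-2.5],[0,0,-7]]' --turn '[[0,0,0],[0,0,0],[0,0,0],[0,0,0],[0,0,0]]'

```text
clock: 27.32
position: [0.6264, -0.149, 0.0893]
tool_rot: [3.141, -0.003, 3.091]
force: [-0.2, -0.1, 0.4]
grip_width: 0.044
```

Request:
arm_command --gripper '[4.4,4.4,4.4,4.4,4.4]' --slide '[[0,3,-4],[0,8,-6],[0,13,-8],[0,18,-10],[0,23,-10]]' --turn '[[0,0,0],[0,0,0],[0,0,0],[0,0,0],[0,0,0]]'

```text
clock: 27.95
position: [0.6397, 0.0821, 0.1916]
tool_rot: [3.141, 0.003, 3.091]
force: [0.7, 0.2, -0.3]
grip_width: 0.044
```

Request:
arm_command --gripper '[4.4,4.4,4.4]' --slide '[[0,5,0],[0,10,0],[0,10,0]]' --turn '[[0,0,0],[0,0,0],[0,0,0]]'

```text
clock: 28.32
position: [0.6432, 0.1854, 0.1895]
tool_rot: [3.14, -0.001, 3.096]
force: [-0.3, 0.3, -0.4]
grip_width: 0.0439
```

Run:
```python
from h import *
S=[(.4520,-.1403),(.5194,-.1439),(.5776,-.1470),(.6273,-.1492)]
t=[]
for n in("top","scene"):
    im=vision.grab_frame(n)
    for i,p in enumerate(S):
        try: print(n,i+1,circ(n,blob(im,proj(n,[*p,.025])[0],60,26),.025),p)
        except Exception as e: print(n,i+1,e)
    x,y,w,h={"top":(150,130,250,170),"scene":(170,120,230,220)}[n]
    t.append(cv2.resize(im[y:y+h,x:x+w],(400,int(h*400/w)),interpolation=cv2.INTER_CUBIC))
h=min(a.shape[0] for a in t); H=max(a.shape[0] for a in t)
t=[cv2.copyMakeBorder(a,0,H-a.shape[0],0,0,cv2.BORDER_CONSTANT) for a in t]
cv2.imwrite("pics/end.png",cv2.hconcat(t)); print(bot.observe()["clock"])
```

```text
top 1 [ 0.4522 -0.1403  0.0549  0.0565] (0.452, -0.1403)
top 2 [ 0.5189 -0.1435  0.0449  0.0483] (0.5194, -0.1439)
top 3 [ 0.5776 -0.1467  0.0367  0.04  ] (0.5776, -0.147)
top 4 [ 0.6261 -0.1489  0.027   0.0306] (0.6273, -0.1492)
scene 1 [ 0.453  -0.1392  0.0536  0.0638] (0.452, -0.1403)
scene 2 [ 0.5196 -0.1426  0.0438  0.055 ] (0.5194, -0.1439)
scene 3 [ 0.5787 -0.1459  0.0352  0.0464] (0.5776, -0.147)
scene 4 [ 0.6268 -0.1483  0.0269  0.0365] (0.6273, -0.1492)
28.425
```

View pics/end.png

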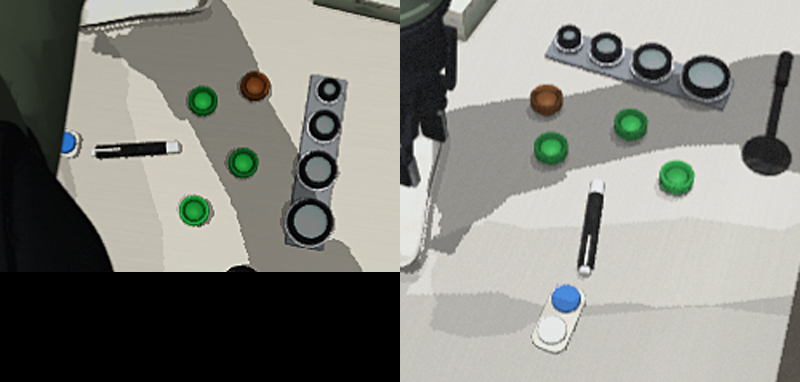

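All four lenses sit level in their cups (right crop, largest (705,77) down to smallest (568,37)), centred within about 1.3 mm. The penlight, lens case and coloured look-alikes haven't moved. I'll hand the job in.

```bash
python3 -c "
from workcell import job_done; print(job_done())"
```

```text
the job is handed in; nothing more can be done
None
```

All four lenses are in the stand in order of size, largest in the largest cup down to smallest in the smallest. I handed the job in at about 28 s, with the gripper clear of everything.

**Last checks:** in both cameras the lenses look level and sit within about 1.5 mm of their cup centres. The smallest lens is about 1.2 mm off centre in the top view, within the roughly 2 mm of play at its cup floor. The penlight, contact lens case, and green and brown look-alikes are where they were.

**What didn't go smoothly:**
- **Lens 1 grip:** I misread an upward force on the first grip, so I opened, tried higher, and the fingertips closed onto the top of its ring with about 12 N. I opened again and gripped at the original height; it stayed upright throughout.
- **Lens 1 placing:** it touched down harder than intended, with a 47 N wrist force at the end of the lowering move that settled to 2.4 N. That is under the 120 N wrist limit. It exceeds the 40 N limit only if that limit also covers a held lens. I lowered the other three more slowly, with 1.1 N or less at touchdown.

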